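Dock the lantern battery and hold the key switch on test

ROBOT

A 6-joint arm with a two-finger parallel gripper is mounted at the origin on the work surface. World frame = base frame: x ahead of the robot, y to its left, z up, the work surface at z = 0. Lengths are in m, angles in rad, forces in N, time in s.
With the tool pointing down it reaches from about 0.2 to 0.875 m from the base axis. Payload 3.4 kg.
Tool frame: the origin (TCP) lies at the very end of the fingers, on their centre line; the grasp point (between the pads) lies 19 mm behind it (grip_depth is the distance from the TCP to the grasp point, in m); z points along the fingers, y is the line along which they close (so a half turn about z gives the same grasp; the last joint's range is limited). The gripper opens to 94 mm and grips with 3 to 60 N. Pads are 16 mm wide; open, the fingers measure 119 mm over their backs; the gripper's body (75 mm by 177 mm) begins 78 mm behind the grasp point.
Start: joints at [-1.358, 0.276, 1.505, -0, 1.361, -0.121], TCP at [0.188, -0.543, 0.205] pointing down, gripper open.
Joint ranges: [-2.89, 2.89], [-0.75, 2.08], [0.22, 2.7], [-1.18, 4.32], [0.11, 2.71], [-2.7, 2.7]. Speed limits (rad/s): [2.57, 2.57, 3.14, 3.14, 3.14, 3.14].

INTERFACE

Orientations are given as a unit quaternion [x, y, z, w].
In Python, from bench import * gives the robot as it stands. The module is installed in compiled form; this text tells all that it offers.
- The arm moves only by the tool send_rows, never from a script. Its argument "motion" is a list that holds one entry, the list of rows, each a list of 7 numbers: the turn, a rotation vector about the tool's x, y, z in units of 8 degrees (1.0 is 8 degrees), then the shift along the tool's x, y, z in cm, then the closure, from -1 (fully open) to 1 (shut). A call has 1 to 20 rows; each row is the pose to reach, as a shift and turn from the pose commanded when the call began, along the tool's axes at that moment; what a row does not reach only later rows make up. A row lasts 1/8 s, in which the tool goes at most 62.5 mm and 10.7 degrees, less where a joint would pass 70% of its speed; a pose out of reach is approached as far as the arm can. A call with a gripper value outside its range is refused whole. The fingers move at their own pace and stop on an object; "force" is the grip in N (left out, the last holds). Time passes only in rows, so rows that repeat a pose let the fingers close. It gives the time, the measured TCP pose, the force, the opening and the grip force at its end, in the units of the state.
- get_obs(): the state, without advancing time (a new reading comes with each control period).
- read_camera(name): name is "scene" or "top"; returns the picture (384x512x3 uint8, red, green, blue); there is no depth.
- camera_model(name): a dict with "fx", "fy", "cx", "cy" (pixels), "k1" (the pictures are not rectified: a ray, as slopes to the right and down, at radius r is drawn at 1 + k1 r^2 times it, then the intrinsics apply), "origin" and "orientation" of the camera in the world. Camera axes: x right, y down, z forward; pixel columns grow to the right and rows downward; lengths in m; the calibration is good to about 2 mm. A picture is of the moment at which its call begins. camera_model takes no time and is no camera call.
- sign_off(): hands the job in; it is judged then, once.
The state is a dict: "t": time; "q": joint angles; "qvel": joint speeds; "joint_efforts": joint torques, N m; "eef_pos": TCP position; "orientation": TCP orientation; "wrist_force": force on the tool from outside, world axes, zero at the start; "torque": the same for the moment, N m; "grip_width": opening from 0.0 (shut) to 1.0 (fully open); "finger_force": force on a finger pad.
Only numpy, scipy, OpenCV 4.12 (cv2) and the standard library are available. Lean on these libraries where they do the work, as an engineer would, in place of code of your own. Each camera call takes 0.05 s, during which the arm holds its last target. There are 200 camera calls.

TASK

Drop the yellow lantern battery into the pocket of the charging dock until it sits on the bottom, and then swing the dock's latch fully shut over it. Then take the red key from its wooden stand, work it down past the sticky pins of the dock's key switch until it is fully home, only then turn it a quarter turn clockwise (seen from above), and finish still gripping the key and holding it turned, because the switch springs back. Do not shift the lantern, jar, torch or ashtray.

Things in the scene. Friction and masses are not known exactly. Their poses are not given: they have to be found in the camera images.
- dock: grey charging dock, fixed to the shelf, a block 130 (x) by 250 (y) by 45 high (z) mm; origin at the centre of its underside, its top deck at z = 45 mm. It holds the battery pocket (at y = +55 mm), a latch hinged at the pocket's left end (y = +108 mm) and the key switch (at y = -75 mm)
- pocket (a point): centre of the pocket's flat floor, 25 mm below the deck, axes as the dock's. The pocket is 44 (x) by 60 (y) mm with straight walls (2 mm of play all round the battery). The latch's hinge post (18 mm thick, 37 mm above the deck, 53 mm to +y of the pocket's centre) leaves little finger room there: hold the battery by its faces towards dock -x and +x
- battery: loose yellow battery block with a black band at its foot, 40 (x) by 56 (y) by 60 high (z) mm, about 0.25 kg, standing upright; origin at the centre of its underside. It fits the pocket with its x along the dock's x, either way round. Seated, its origin is at pocket and 35 mm of it stand above the deck
- latch (a joint): steel swing latch on a vertical hinge: 0 rad = shut (the stop), bar over the battery along dock -y; positive = open (1.57: bar points to dock -x). Starts at 1.4 to 1.8; turn it counter-clockwise from above to shut it. Light friction (about 1 N at the grip) keeps it where it is left. Bar 14 mm wide, 83 to 91 mm above the shelf, 3 mm over a seated battery
- latch_grip (a point): on the latch's red upright grip post (14 mm diameter, standing from 91 to 126 mm above the shelf), on its axis 115 mm above the shelf; 75 mm from the hinge axis, moves with the latch
- latch_hinge (a point): point on the latch's vertical hinge axis, at the height of latch_grip
- keyhole (a point): centre of the key slot's mouth, 58 mm above the shelf, axes as the dock's (does not turn). Slot in a brass plug: 13.6 by 6.6 mm, 30 mm straight down. Steel collar round it, 50 mm outer, 25 mm inner diameter, top 60 mm above the shelf. Two pairs of sticky spring pins pinch the blade's narrow edges about 10 and 20 mm down; each pair takes 5 to 12 N of push, eased by small rocking
- plug (a joint): turn of the key switch's brass plug with its slot, clockwise seen from above positive: starts at 0 (slot along dock x), a quarter turn is 1.57 rad (a little play of the key in the slot is normal, from 1.3 counts), stop at 1.75. A spring (0.03 N m at 0, 0.08 N m at a quarter turn) turns it back to 0 when let go
- key: loose key upright, blade down, in its stand, 35 g; origin at the blade's tip, z up. Steel blade 12 wide (x), 5 thick (y), 34 mm long, tapering over the last 14 mm to a tip 4 by 3 mm; red plastic head 28 (x) by 10 (y) mm, z = 34 to 68 mm. Works either way round. Fully home its tip is on the slot's floor, 30 mm below keyhole, the head 2 mm above the collar
- keystand: dark wooden block fixed to the shelf, 60 (x) by 50 (y) by 40 high mm; origin at the centre of its underside. The key stands loosely in its slot (26 mm deep, along the block's x), so that the key's head begins 48 mm above the shelf
- lantern: black and white cylindrical LED lantern, 96 mm diameter, 235 mm high, bystander; origin at the centre of its underside
- jar: brown ceramic jar with clip-on lid, 110 mm diameter, 125 mm high, bystander; origin at the centre of its underside
- torch: sky-blue plastic torch lying along its x, 160 mm long, 48 mm high, bystander; origin underneath near its middle
- ashtray: glass ashtray, 90 mm diameter, 28 mm high, bystander; origin at the centre of its underside
Mind the look-alikes: they are no part of the job. Of the things like the battery, leave any that is green or purple; of the rest the smaller one is meant.

How it is judged:
On the way, in this order (a step that is already met when the one before it is completed fails the run):
1. the battery sits on the pocket floor (z of battery in the frame of pocket below 0.004 m and horizontal distance between battery and pocket below 0.005 m and angle between battery's own z axis and vertical below 0.08 rad), for 0.2 s.
2. the latch is shut over the seated battery (all of step 1 and value of joint latch below 0.15 rad), for 0.2 s.
3. the key is fully home in the switch, not yet turned (z of key in the frame of keyhole below -0.0265 m and horizontal distance between key and keyhole below 0.004 m and angle between key's own z axis and vertical below 0.12 rad and value of joint latch below 0.15 rad and value of joint plug below 0.4 rad), for 0.1 s.
At the end, for the whole second after the job is handed in: Battery within 4 mm of the pocket floor, 5 mm of its centre and upright; latch within 0.15 rad of shut; key within 3.5 mm of fully home and upright, turned at least 1.3 rad clockwise, and still gripped by the fingers (over 2 N) (all of step 2 and z of key in the frame of keyhole below -0.0265 m and horizontal distance between key and keyhole below 0.004 m and angle between key's own z axis and vertical below 0.12 rad and value of joint plug above 1.3 rad and contact force between the fingers and key above 2 N); the arm keeps its last pose, push and grip.
It fails at once if the LED lantern is shifted more than 30 mm (distance of lantern from where it was at the start of the episode above 0.03 m).
It fails at once if the brown jar is shifted more than 30 mm (distance of jar from where it was at the start of the episode above 0.03 m).
It fails at once if the torch is shifted more than 30 mm (distance of torch from where it was at the start of the episode above 0.03 m).
It fails at once if the ashtray is shifted more than 30 mm (distance of ashtray from where it was at the start of the episode above 0.03 m).
It also fails if it takes over 72 s, if anything falls off the work surface, if the arm or the gripper's body presses on something with over 40 N, if the wrist force passes 120 N, or if a joint passes its speed limit or range.

## Working session

There is one attempt and no reset: what is moved stays moved. The work goes in short steps, Python scripts to look and compute and a tool call to move; the robot and the scene stay as the last step left them, time stands still between calls to the robot, and variables do not carry over. Pictures are saved under pics/ and viewed, at most 14 in all, crops included, and the job is handed in when it is done.

Besides the shell and the picture viewer there is one more tool, called as a command line: name --argument value ..., lists and objects as JSON in quotes. send_rows: Moves the arm, as the interface text tells. Its arguments: {"type":"object","properties":{"motion":{"type":"array","items":{"type":"array","items":{"type":"array","items":{"type":"number"}}}},"force":{"type":"number"}},"required":["motion"]}

```bash
mkdir -p pics; ls; python3 - <<'E'
from bench import *
import cv2
for n in ("top","scene"):
    im=read_camera(n); cv2.imwrite(f"pics/{n}0.png",im[:,:,::-1]); print(n,camera_model(n))
o=get_obs(); print(o)
E
```

```text
pics
top {'fx': 434.95067414912853, 'fy': 434.95067414912853, 'cx': 250.59451803266413, 'cy': 190.21360864453115, 'k1': -0.059743081483899584, 'origin': array([ 0.33125265, -0.00304484,  1.22251513]), 'orientation': array([ 0.70473674, -0.70421871,  0.0565322 , -0.0650096 ])}
scene {'fx': 417.4556206689296, 'fy': 417.4556206689296, 'cx': 250.04677280221355, 'cy': 187.45669603435817, 'k1': -0.04030786046947694, 'origin': array([ 1.09484907, -0.1695043 ,  1.0333954 ]), 'orientation': array([ 0.7769329 ,  0.56568408, -0.16267148, -0.22341616])}
{'t': 0.1, 'q': array([-1.35797856e+00,  2.76529105e-01,  1.50596379e+00, -1.75644075e-05,
        1.36069221e+00, -1.21026861e-01]), 'qvel': array([-0.00107837,  0.00035833, -0.00503758, -0.00031285, -0.00123145,
        0.00022663]), 'joint_efforts': array([ 1.66362552e-03, -4.05454874e+01, -2.37780547e+01,  7.01581920e-02,
        2.98842473e-02, -5.50278423e-05]), 'eef_pos': array([ 0.18828493, -0.54278292,  0.20470978]), 'orientation': array([ 9.86100170e-01,  1.66149994e-01, -4.51089922e-05, -7.94995604e-04]), 'wrist_force': array([ 0.54629251,  1.00910827, -0.82636613]), 'torque': array([ 0.00982047, -0.02909683, -0.04674028]), 'finger_force': 0.0, 'grip_width': 0.9993035530407166}
```

View pics/top0.png

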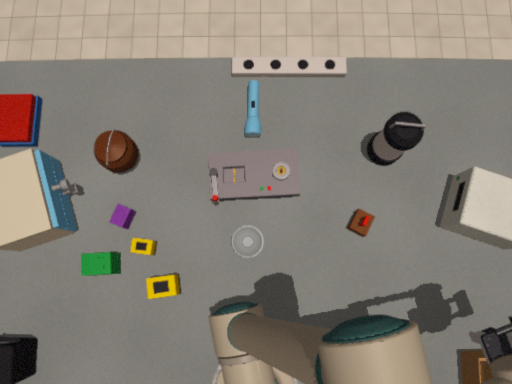

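View pics/scene0.png

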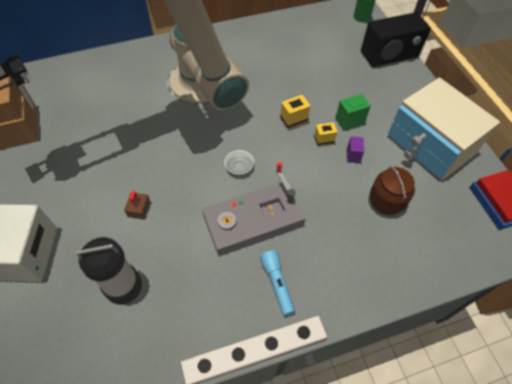

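Top picture: small yellow block at (143,246). Look-alikes are big yellow (163,286), green (100,264) and purple (122,216). The dock is at (254,175), with the latch grip at (215,198), the collar at (281,171) and the key at (367,220). The small yellow block is my choice; I'll check it in enlarged crops.

```bash
cat > h.py <<'E'
import numpy as np, cv2
from scipy.spatial.transform import Rotation as R
from bench import *
def crop(im,x0,y0,w,h,s,step=10):
    c=cv2.resize(im[y0:y0+h,x0:x0+w,::-1],None,fx=s,fy=s,interpolation=cv2.INTER_CUBIC).copy()
    for x in range(-(-x0//step)*step,x0+w,step):
        u=int((x-x0+.5)*s); c[:6,u]=255; cv2.putText(c,str(x),(u-10,18),0,.38,(255,255,255),1)
    for y in range(-(-y0//step)*step,y0+h,step):
        v=int((y-y0+.5)*s); c[v,:6]=255; cv2.putText(c,str(y),(8,v+4),0,.38,(255,255,255),1)
    return c
def w2p(n,P):
    m=camera_model(n); p=R.from_quat(m["orientation"]).inv().apply(np.atleast_2d(P)-m["origin"])
    s=p[:,:2]/p[:,2:]; s=s*(1+m["k1"]*(s**2).sum(1,keepdims=True))
    return s*[m["fx"],m["fy"]]+[m["cx"],m["cy"]]
def p2w(n,uv,z):
    m=camera_model(n); d=(np.atleast_2d(uv).astype(float)-[m["cx"],m["cy"]])/[m["fx"],m["fy"]]
    s=d.copy()
    for _ in range(10): s=d/(1+m["k1"]*(s**2).sum(1,keepdims=True))
    r=R.from_quat(m["orientation"]).apply(np.c_[s,np.ones(len(s))])
    return m["origin"]+r*((np.reshape(z,(-1,1))-m["origin"][2])/r[:,2:])
E
python3 - <<'E'
from h import *
t=cv2.imread("pics/top0.png")[:,:,::-1]; s=cv2.imread("pics/scene0.png")[:,:,::-1]
a=np.zeros((600,800,3),np.uint8)
def put(c,x,y): a[y:y+c.shape[0],x:x+c.shape[1]]=c
put(crop(t,203,140,100,66,8/2*1.0),0,0)
put(crop(s,200,155,106,100,4-.3),405,0)
put(crop(t,126,232,34,28,7,5),0,375)
put(crop(t,344,204,34,34,6.5,5),245,375)
put(crop(s,310,118,34,28,5,5),470,375)
put(crop(s,120,184,34,38,4.8,5),636,375)
cv2.imwrite("pics/c1.png",a)
E
```

```text
(no output)
```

View pics/c1.png

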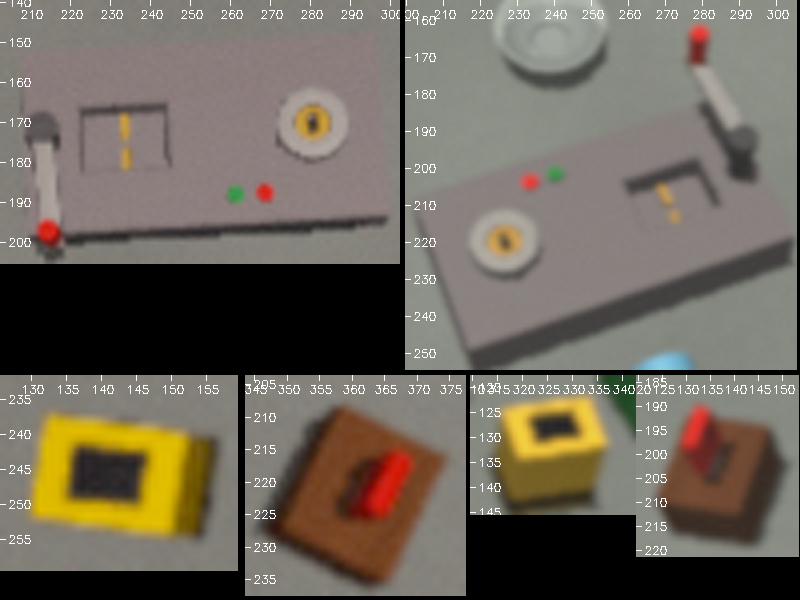

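The close crop confirms it: the small yellow block has a black band at its foot, so it is the battery. The key's red head is in its stand, and the dock is nearly axis-aligned with the latch open. Next I'll fit poses in both cameras.

```bash
cat >> h.py <<'E'
from scipy.optimize import least_squares
def fit(obs,x0):
    """obs: list (cam,uv,local xyz); fit world x,y,yaw; prints residual px"""
    def f(p):
        c,s=np.cos(p[2]),np.sin(p[2]); r=[]
        for n,uv,l in obs:
            r+=list((w2p(n,[p[0]+c*l[0]-s*l[1],p[1]+s*l[0]+c*l[1],l[2]])[0]-uv))
        return np.array(r)
    o=least_squares(f,x0,loss="soft_l1"); return o.x,f(o.x).reshape(-1,2)
E
python3 - <<'E'
from h import *
print(p2w("top",[[280.8,170.2],[214.5,197.2],[213.2,170.7],[217,199],[299,194.3]],[.06,.126,.091,.045,.045]).round(4).tolist())
print(p2w("scene",[[226.3,219.6],[279,163.4],[259,204],[278.7,197.7],[284.6,210.2]],[.06,.126,.045,.045,.045]).round(4).tolist())
print("pock",p2w("top",[[222.5,166.5],[244.2,165.7],[223,182.5],[245,181]],.045).round(4).tolist())
t=cv2.imread("pics/top0.png")[:,:,::-1].astype(int); s=cv2.imread("pics/scene0.png")[:,:,::-1].astype(int)
def mask(im,box,cond):
    m=cond(im[:,:,0],im[:,:,1],im[:,:,2]).astype(np.uint8); k=np.zeros_like(m); x,y,w,h=box; k[y:y+h,x:x+w]=m[y:y+h,x:x+w]; return k
yel=lambda r,g,b:(r>170)&(g>140)&(b<80); red=lambda r,g,b:(r>150)&(g<70)&(b<70)
for nm,im,box,c in (("top",t,(126,232,34,28),lambda r,g,b:(r>205)&(g>150)&(b<120)),("top",t,(344,204,34,34),red),("scene",s,(120,184,34,38),red),("scene",s,(310,118,34,28),lambda r,g,b:(r>225)&(g>160)&(b<130))):
    m=mask(im,box,c); k=max(cv2.findContours(m,0,1)[0],key=cv2.contourArea); k=cv2.convexHull(k)
    print(nm,cv2.minAreaRect(k),cv2.boundingRect(k), cv2.approxPolyDP(k,2,True)[:,0].tolist())
E
```

```text
[[0.5888, -0.0714, 0.06], [0.5038, 0.1025, 0.126], [0.5808, 0.1105, 0.091], [0.5115, 0.1034, 0.045], [0.5245, -0.1214, 0.045]]
[[0.5897, -0.072, 0.06], [0.5051, 0.1018, 0.126], [0.5633, 0.0277, 0.045], [0.561, 0.0856, 0.045], [0.6028, 0.0874, 0.045]]
pock [[0.6028, 0.0895, 0.045], [0.605, 0.0292, 0.045], [0.5576, 0.0875, 0.045], [0.5617, 0.0268, 0.045]]
top ((140.88999938964844, 245.76998901367188), (19.233304977416992, 13.435029983520508), 8.13010311126709) (131, 239, 21, 15) [[133, 239], [151, 241], [149, 253], [131, 251]]
top ((365.9000244140625, 220.2000274658203), (3.5777084827423096, 10.28591251373291), 26.56505012512207) (363, 215, 7, 11) [[367, 215], [369, 218], [364, 225]]
scene ((132.0, 195.0), (2.683281421661377, 7.155416965484619), 26.56505012512207) (130, 192, 5, 7) [[134, 192], [130, 198]]
scene ((326.4653625488281, 128.15347290039062), (9.353349685668945, 16.81612777709961), 84.2894058227539) (318, 123, 18, 11) [[333, 124], [335, 131], [320, 133], [318, 125]]
```

```bash
cat >> h.py <<'E'
from scipy.optimize import minimize
def boxpts(p,lx,ly,z0,z1,off=(0,0)):
    c,s=np.cos(p[2]),np.sin(p[2]); P=[]
    for a in(-.5,.5):
        for b in(-.5,.5):
            for z in(z0,z1):
                X,Y=a*lx+off[0],b*ly+off[1]; P.append([p[0]+c*X-s*Y,p[1]+s*X+c*Y,z])
    return np.array(P)
def silfit(items,x0,boxes,S=8):
    """items: (cam,img,(x,y,w,h),maskfn); boxes(p)->list of point sets; minimise silhouette mismatch"""
    M=[]
    for n,im,(x,y,w,h),fn in items:
        u=cv2.resize(im[y:y+h,x:x+w],None,fx=S,fy=S,interpolation=cv2.INTER_CUBIC).astype(int)
        M.append((n,x,y,fn(u[...,0],u[...,1],u[...,2])))
    def f(p):
        e=0
        for n,x,y,m in M:
            k=np.zeros(m.shape,np.uint8)
            for P in boxes(p):
                q=(w2p(n,P)-[x,y]+.5)*S-.5
                cv2.fillConvexPoly(k,cv2.convexHull((q*16).astype(np.int32)),1,shift=4)
            e+=((k>0)!=m).sum()/S**2
        return e
    best=None
    x0=np.array(x0,float)
    for _ in range(3):
        sim=np.vstack([x0]+[x0+d for d in np.diag([.006,.006,.15]+[.01]*(len(x0)-3))])
        o=minimize(f,x0,method="Nelder-Mead",options=dict(initial_simplex=sim,xatol=1e-4,fatol=.02)); x0=o.x
    return o.x.round(4),round(o.fun,1),[round(m.sum()/S**2) for *_,m in M]
E
python3 - <<'E'
from h import *
t=cv2.imread("pics/top0.png")[:,:,::-1].copy(); s=cv2.imread("pics/scene0.png")[:,:,::-1].copy()
D=fit([("top",(280.8,170.2),(0,-.075,.06)),("scene",(226.3,219.6),(0,-.075,.06)),
 ("top",(222.5,166.5),(.022,.085,.045)),("top",(244.2,165.7),(.022,.025,.045)),("top",(223,182.5),(-.022,.085,.045)),("top",(245,181),(-.022,.025,.045)),
 ("scene",(259,204),(-.022,.025,.045)),("scene",(278.7,197.7),(-.022,.085,.045)),("scene",(284.6,210.2),(.022,.085,.045)),
 ("top",(217,199),(-.065,.115,.045)),("top",(299,194.3),(-.065,-.125,.045))][:9],[.585,0,.05]); print(D[0].round(4),D[1].round(1).tolist())
sat=lambda r,g,b:np.maximum(np.maximum(r,g),b)-np.minimum(np.minimum(r,g),b)
yel=lambda r,g,b:(r-b>60)&(r-g<90)
b0=p2w("top",[[141.5,245.6]],.06)[0]; print(b0)
for its in ([0],[1],[0,1]):
    I=[("top",t,(122,230,40,32),lambda r,g,b:cv2.morphologyEx(yel(r,g,b).astype(np.uint8),cv2.MORPH_CLOSE,np.ones((81,81)))>0),
       ("scene",s,(306,112,38,36),lambda r,g,b:cv2.morphologyEx(yel(r,g,b).astype(np.uint8),cv2.MORPH_CLOSE,np.ones((65,65)))>0)]
    print("bat",silfit([I[i] for i in its],[b0[0],b0[1],-.13,.01],lambda p:[boxpts(p,.04,.056,p[3],.06)]))
k0=p2w("top",[[363,221]],.04)[0]; print(k0)
br=lambda r,g,b:(r-b>30)
for its in ([0],[1],[0,1]):
    I=[("top",t,(344,202,36,38),br),("scene",s,(118,184,38,38),br)]
    print("stand",silfit([I[i] for i in its],[k0[0],k0[1],1.0],lambda p:[boxpts(p,.06,.05,0,.04),boxpts(p,.028,.01,.048,.082)]))
rd=lambda r,g,b:(r-g>85)&(r-b>85)
for its in ([0],[1],[0,1]):
    I=[("top",t,(344,202,36,38),rd),("scene",s,(118,184,38,38),rd)]
    print("key",silfit([I[i] for i in its],[k0[0],k0[1],1.0],lambda p:[boxpts(p,.028,.01,.048,.082)]))
E
```

```text
[0.5853 0.003  0.0516] [[0.2, -0.1], [0.0, -0.2], [0.1, -0.0], [0.0, -0.3], [0.3, -0.5], [-0.0, -0.1], [-0.4, -0.3], [0.1, -0.7], [0.6, -0.2]]
[0.38305142 0.30267298 0.06      ]
bat (array([ 0.3826,  0.3048, -0.1284,  0.0172]), np.float64(16.7), [377])
bat (array([ 0.3812,  0.3048, -0.1403,  0.0192]), np.float64(33.9), [376])
bat (array([ 0.3819,  0.3047, -0.1345,  0.02  ]), np.float64(54.4), [377, 376])
[ 0.45141828 -0.29560629  0.04      ]
stand (array([ 0.4507, -0.2957,  0.8508]), np.float64(116.4), [447])
stand (array([ 0.4374, -0.2946,  0.9981]), np.float64(203.6), [363])Traceback (most recent call last):
  File "<stdin>", line 18, in <module>
  File "h.py", line 57, in silfit
    o=minimize(f,x0,method="Nelder-Mead",options=dict(initial_simplex=sim,xatol=1e-4,fatol=.02)); x0=o.x
    res = _minimize_neldermead(fun, x0, args, callback, bounds=bounds,
                               **options)
    fsim[j] = func(sim[j])
              ~~~~^^^^^^^^
    fx = function(np.copy(x), *(wrapper_args + args))
  File "h.py", line 49, in f
    q=(w2p(n,P)-[x,y]+.5)*S-.5
       ~~~^^^^^
  File "h.py", line 12, in w2p
    m=camera_model(n); p=R.from_quat(m["orientation"]).inv().apply(np.atleast_2d(P)-m["origin"])
ValueError: time passes only in moves, steps and waits
```

```bash
sed -i '1i from functools import lru_cache' h.py; sed -i 's/^from bench import \*/import bench\nfrom bench import *\ncamera_model=lru_cache(bench.camera_model)/' h.py
python3 - <<'E'
from h import *
t=cv2.imread("pics/top0.png")[:,:,::-1].copy(); s=cv2.imread("pics/scene0.png")[:,:,::-1].copy()
k0=[.451,-.2956]
rd=lambda r,g,b:(r-g>85)&(r-b>85)
br=lambda r,g,b:(r-b>14)
for nm,fn,bx in (("key",rd,lambda p:[boxpts(p,.028,.01,.048,.082)]),("stand",br,lambda p:[boxpts(p,.06,.05,0,.04),boxpts(p,.028,.01,.048,.082)])):
  for its in ([0],[1],[0,1]):
    for y0 in (1.0,-.57):
      I=[("top",t,(344,202,36,38),fn),("scene",s,(118,184,38,38),fn)]
      print(nm,its,silfit([I[i] for i in its],[k0[0],k0[1],y0],bx))
E
```

```text
key [0] (array([ 0.4514, -0.297 , -0.5787]), np.float64(17.5), [54])
key [0] (array([ 0.4511, -0.2962, -0.6036]), np.float64(17.2), [54])
key [1] (array([ 0.4417, -0.2953, -0.0348]), np.float64(51.2), [35])
key [1] (array([ 0.4406, -0.2954, -0.0332]), np.float64(51.1), [35])
key [0, 1] (array([ 0.4494, -0.2951, -0.2353]), np.float64(81.2), [54, 35])
key [0, 1] (array([ 0.4492, -0.295 , -0.2253]), np.float64(81.2), [54, 35])
stand [0] (array([ 0.4504, -0.2952,  0.8652]), np.float64(121.0), [519])
stand [0] (array([ 0.4506, -0.2952, -0.4692]), np.float64(22.8), [519])
stand [1] (array([ 0.4465, -0.2938,  1.3508]), np.float64(109.2), [545])
stand [1] (array([ 0.4463, -0.2941, -0.4946]), np.float64(22.6), [545])
stand [0, 1] (array([ 0.4484, -0.2935,  1.2751]), np.float64(253.8), [519, 545])
stand [0, 1] (array([ 0.449 , -0.2949, -0.476 ]), np.float64(84.0), [519, 545])
```

```bash
cat >> h.py <<'E'
def go(pos,psi,ref=None):
    """tool turn (8deg units) and shift (cm) from the present pose to a tool-down pose at pos, tool x at angle psi"""
    o=get_obs(); p,q=(o["eef_pos"],R.from_quat(o["orientation"])) if ref is None else ref
    g=R.from_euler("z",psi)*R.from_euler("x",np.pi)
    return np.r_[np.degrees((q.inv()*g).as_rotvec())/8,q.inv().apply(np.array(pos)-p)*100].round(2).tolist()
E
python3 - <<'E'
from h import *
print(go([.382,.3047,.16],1.436)); print(go([.382,.3047,.032],1.436))
E
```

```text
[-0.01, -0.01, -7.89, 46.07, -73.71, 4.6]
[-0.01, -0.01, -7.89, 46.07, -73.69, 17.4]
```

send_rows --motion '[[[0, 0, -7.89, 46.1, -73.7, 4.6, -0.3], [0, 0, -7.89, 46.1, -73.7, 4.6, -0.3], [0, 0, -7.89, 46.1, -73.7, 4.6, -0.3], [0, 0, -7.89, 46.1, -73.7, 4.6, -0.3], [0, 0, -7.89, 46.1, -73.7, 4.6, -0.3], [0, 0, -7.89, 46.1, -73.7, 4.6, -0.3], [0, 0, -7.89, 46.1, -73.7, 4.6, -0.3], [0, 0, -7.89, 46.1, -73.7, 4.6, -0.3], [0, 0, -7.89, 46.1, -73.7, 4.6, -0.3], [0, 0, -7.89, 46.1, -73.7, 4.6, -0.3], [0, 0, -7.89, 46.1, -73.7, 4.6, -0.3], [0, 0, -7.89, 46.1, -73.7, 4.6, -0.3], [0, 0, -7.89, 46.1, -73.7, 4.6, -0.3], [0, 0, -7.89, 46.1, -73.7, 4.6, -0.3], [0, 0, -7.89, 46.1, -73.7, 4.6, -0.3], [0, 0, -7.89, 46.1, -73.7, 4.6, -0.3], [0, 0, -7.89, 46.1, -73.7, 4.6, -0.3], [0, 0, -7.89, 46.1, -73.7, 4.6, -0.3]]]' --force 25

```text
t: 2.35
eef_pos: [0.3824, 0.3028, 0.1598]
orientation: [0.754, 0.657, 0.0, 0.0]
wrist_force: [0.5, 0.1, -0.2]
grip_width: 0.652
finger_force: 0.0
```

```bash
python3 - <<'E'
from h import *
t=read_camera("top"); s=read_camera("scene"); cv2.imwrite("pics/t1.png",t[:,:,::-1]);cv2.imwrite("pics/s1.png",s[:,:,::-1])
o=get_obs(); print(o["t"],o["eef_pos"],o["grip_width"]); print(go([.382,.3047,.032],1.436))
br=lambda r,g,b:(r-b>14); rd=lambda r,g,b:(r-g>85)&(r-b>85)
for nm,fn,bx in (("key",rd,lambda p:[boxpts(p,.028,.01,.048,.082)]),("stand",br,lambda p:[boxpts(p,.06,.05,0,.04),boxpts(p,.028,.01,.048,.082)])):
  I=[("top",t,(344,202,36,38),fn),("scene",s,(118,184,38,38),fn)]
  print(nm,silfit(I,[.45,-.2956,-.5],bx))
a=np.zeros((480,800,3),np.uint8)
for c,x in((crop(t,100,190,80,80,5),0),(crop(s,290,70,80,96,5),400)): a[:c.shape[0],x:x+c.shape[1]]=c
cv2.imwrite("pics/c2.png",a); print(w2p("top",o["eef_pos"]),w2p("scene",o["eef_pos"]))
E
```

```text
2.45 [0.38257477 0.30319197 0.15977715] 0.6509188039690555
[0.0, -0.0, -0.01, 0.14, -0.08, 12.78]
key (array([ 0.4492, -0.2947, -0.2145]), np.float64(81.9), [54, 34])
stand (array([ 0.4489, -0.2947, -0.4541]), np.float64(83.0), [522, 546])
[[130.76179737 243.91354538]] [[331.74397285 105.01906903]]
```

View pics/c2.png

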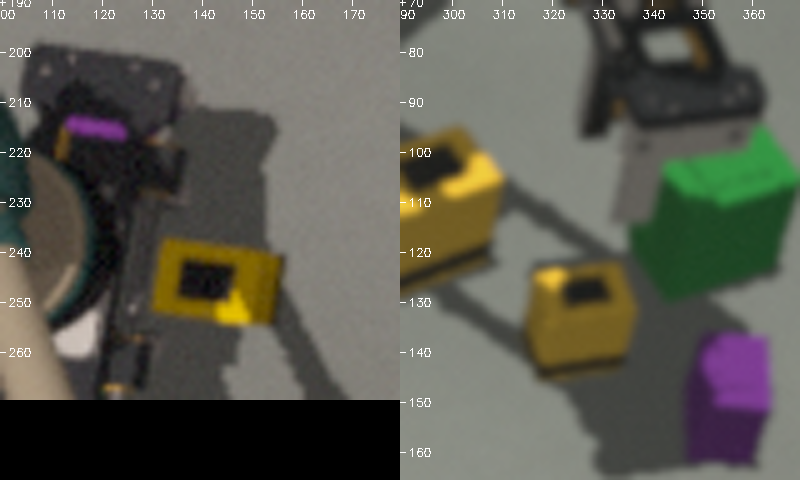

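```bash
python3 - <<'E'
from h import *
o=get_obs();p=o["eef_pos"]; q=R.from_quat(o["orientation"])
for dy in (-.043,-.031,.031,.043):
  print(dy,[w2p("scene",p+q.apply([dx,dy,0]))[0].round(1).tolist() for dx in(-.008,.008)],w2p("scene",p+q.apply([0,dy,-.05]))[0].round(1), w2p("top",p+q.apply([0,dy,0]))[0].round(1))
a=cv2.imread("pics/scene0.png");b=cv2.imread("pics/s1.png")
c=np.hstack([crop(x[:,:,::-1],310,60,66,80,6) for x in (a,b)]); cv2.imwrite("pics/c3.png",c)
E
```

```text
-0.043 [[324.9, 94.5], [330.3, 93.8]] [330.4  81.3] [127.6 261.5]
-0.031 [[326.0, 97.5], [331.4, 96.8]] [331.6  84.3] [128.5 256.5]
0.031 [[332.1, 113.5], [337.6, 112.8]] [338.  100.5] [133.  231.4]
0.043 [[333.3, 116.7], [338.8, 115.9]] [339.3 103.7] [133.9 226.6]
```

View pics/c3.png

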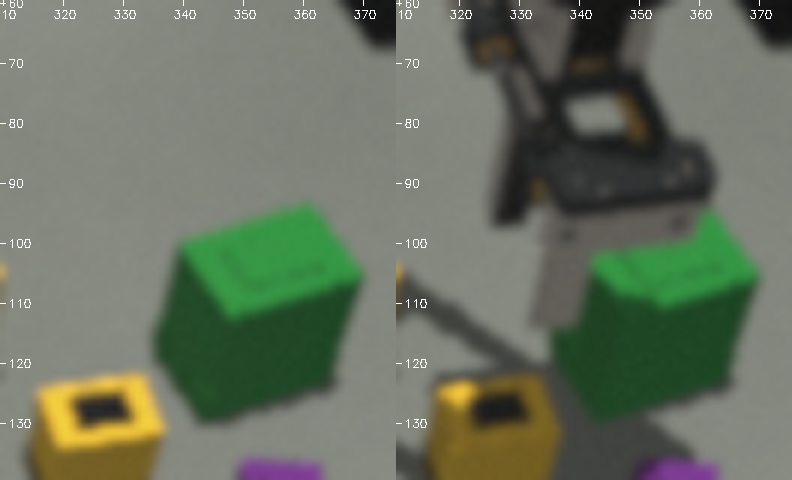

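send_rows --motion '[[[0, 0, 0, 0.14, -0.05, 5, -0.3], [0, 0, 0, 0.14, -0.05, 9, -0.3], [0, 0, 0, 0.14, -0.05, 13, -0.3], [0, 0, 0, 0.14, -0.05, 13, -0.3], [0, 0, 0, 0.14, -0.05, 13, 1], [0, 0, 0, 0.14, -0.05, 13, 1], [0, 0, 0, 0.14, -0.05, 13, 1], [0, 0, 0, 0.14, -0.05, 13, 1], [0, 0, 0, 0.14, -0.05, 13, 1]]]' --force 25

```text
t: 3.58
eef_pos: [0.3826, 0.3062, 0.031]
orientation: [0.753, 0.658, 0.001, -0.0]
wrist_force: [-1.4, 0.8, 7.2]
grip_width: 0.42
finger_force: 25.0
```

```bash
python3 - <<'E'
from h import *
o=get_obs(); print(o["eef_pos"],o["wrist_force"])
y=.0516; D=np.array([.5853,.003]); P=D+R.from_euler("z",y).apply([0,.055,0])[:2]; print(P)
print(go([o["eef_pos"][0],o["eef_pos"][1],.17],1.436)); print(go([*P,.17],np.pi/2+y))
E
```

```text
[0.38264842 0.30623237 0.0310324 ] [-1.44821117  0.82809313  7.24555081]
[0.58246326 0.0579268 ]
[0.01, -0.01, -0.01, 0.03, 0.02, -13.9]
[0.01, -0.01, -1.34, -21.88, 23.18, -13.9]
```

send_rows --motion '[[[0, 0, 0, 0, 0, -4, 1], [0, 0, 0, 0, 0, -9, 1], [0, 0, 0, 0, 0, -16, 1], [0, 0, 0, 0, 0, -16, 1], [0, 0, -1.34, -21.9, 23.2, -16, 1], [0, 0, -1.34, -21.9, 23.2, -16, 1], [0, 0, -1.34, -21.9, 23.2, -16, 1], [0, 0, -1.34, -21.9, 23.2, -16, 1], [0, 0, -1.34, -21.9, 23.2, -16, 1], [0, 0, -1.34, -21.9, 23.2, -16, 1], [0, 0, -1.34, -21.9, 23.2, -16, 1], [0, 0, -1.34, -21.9, 23.2, -16, 1], [0, 0, -1.34, -21.9, 23.2, -16, 1]]]'

```text
t: 5.2
eef_pos: [0.5813, 0.0587, 0.1895]
orientation: [0.688, 0.726, -0.0, -0.0]
wrist_force: [0.8, 0.2, -3.0]
grip_width: 0.427
finger_force: 25.0
```

```bash
python3 - <<'E'
from h import *
o=get_obs(); print(o["eef_pos"],o["wrist_force"],o["finger_force"],o["grip_width"])
print(go([.5825,.0579,.095],np.pi/2+.0516))
s=read_camera("scene");t=read_camera("top"); cv2.imwrite("pics/s2.png",s[:,:,::-1]);cv2.imwrite("pics/t2.png",t[:,:,::-1])
yel=lambda r,g,b:(r-b>60)&(r-g<110)&(g>50)
I=[("scene",s,(225,135,90,75),lambda r,g,b:yel(r,g,b))]
for n,im in(("scene",s),("top",t)):
  m=yel(*[im[...,i].astype(int) for i in range(3)]).astype(np.uint8)
  N,l,st,c=cv2.connectedComponentsWithStats(m); print(n,[(st[i].tolist()) for i in range(1,N) if st[i][4]>25])
print("expected battery box px",w2p("scene",boxpts([.5825,.0565,.0516],.04,.056,.172,.212)).round(0).tolist())
a=np.hstack([crop(s,215,110,100,120,4),crop(t,190,120,100,120,4)]); cv2.imwrite("pics/c4.png",a)
E
```

```text
[0.5813342  0.05873596 0.1894541 ] [ 0.82046196  0.16522931 -2.95342007] 24.97735172510147 0.42687543986856047
[-0.0, -0.0, 0.02, -0.09, 0.12, 9.45]
scene [[427, 6, 20, 7, 73], [423, 15, 89, 108, 1111], [0, 70, 10, 34, 320], [19, 84, 5, 19, 50], [298, 100, 13, 20, 169], [0, 107, 24, 19, 89], [261, 167, 14, 23, 207], [383, 169, 19, 24, 281], [398, 169, 15, 23, 143], [480, 169, 32, 10, 39], [126, 190, 20, 22, 148], [222, 216, 10, 8, 58]]
top [[0, 94, 29, 1, 29], [108, 139, 18, 23, 275], [277, 166, 9, 9, 55], [350, 209, 24, 26, 286], [146, 276, 20, 23, 251], [478, 357, 34, 27, 176], [497, 367, 15, 17, 230]]
expected battery box px [[260.0, 179.0], [260.0, 169.0], [281.0, 172.0], [282.0, 163.0], [266.0, 192.0], [267.0, 183.0], [287.0, 185.0], [289.0, 176.0]]
```

View pics/c4.png

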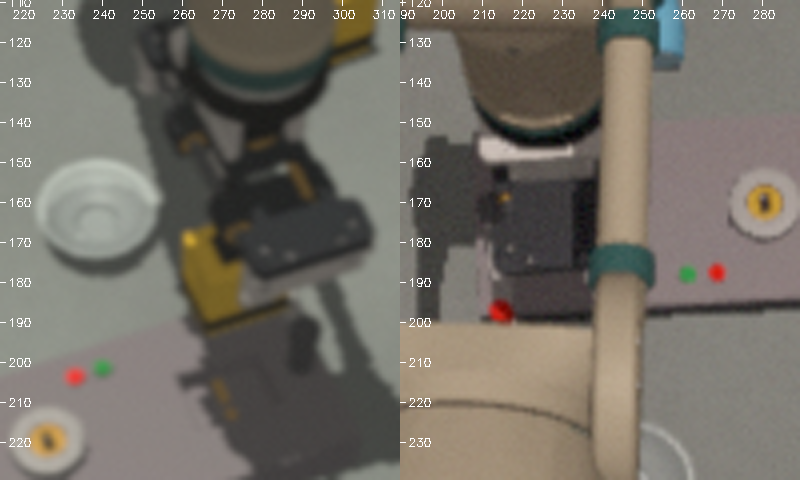

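Battery is held upright above the pocket; its lower front-left corner is at (265.3,193.3) and its top-left corner at (260.3,168.3). I'll check the offset relative to the tool.

```bash
python3 - <<'E'
from h import *
z=.1895-.031
for cy in (.0572,.0587):
  P=boxpts([.5813,cy,.0516],.04,.056,z,z+.06); print(P[[4,1]].round(3).tolist(),w2p("scene",P[[4,1,5]]).round(1).tolist())
b=boxpts([.5853,.003,.0516],.044,.06,.02,.045,(0,.055)); print(w2p("scene",b[[1,3,7]]).round(1).tolist())
print(w2p("scene",[.5813,.0572+.001,.1895]),w2p("scene",[.5813,.0572,.1895]))
E
```

```text
[[0.603, 0.03, 0.158], [0.563, 0.028, 0.218]] [[266.0, 194.0], [260.5, 167.4], [266.8, 180.6]]
[[0.603, 0.032, 0.158], [0.563, 0.03, 0.218]] [[266.5, 193.8], [261.1, 167.3], [267.4, 180.5]]
[[258.6, 203.7], [278.8, 197.0], [285.2, 210.1]]
[[274.38902591 177.12449761]] [[274.00039439 177.23013174]]
```

send_rows --motion '[[[0, 0, 0.02, 0.1, 0.12, 4, 1], [0, 0, 0.02, 0.1, 0.12, 8, 1], [0, 0, 0.02, 0.1, 0.12, 10.6, 1], [0, 0, 0.02, 0.1, 0.12, 11.0, 1], [0, 0, 0.02, 0.1, 0.12, 11.3, 1], [0, 0, 0.02, 0.1, 0.12, 11.6, 1], [0, 0, 0.02, 0.1, 0.12, 11.8, 1]]]' --force 25

```text
t: 6.18
eef_pos: [0.5849, 0.0585, 0.0757]
orientation: [0.69, 0.724, 0.001, 0.001]
wrist_force: [-5.9, 0.1, 21.2]
grip_width: 0.422
finger_force: 25.0
```

send_rows --motion '[[[0, 0, 0, 0, 0, -0.5, 1], [0, 0, 0, 0, 0, -0.8, 1], [0, 0, 0, 0, 0, -0.8, 1], [0, 0, 0, 0, 0, -0.8, 1]]]'

```text
t: 6.68
eef_pos: [0.5835, 0.0583, 0.0791]
orientation: [0.69, 0.724, -0.0, -0.0]
wrist_force: [-0.7, -0.1, -2.6]
grip_width: 0.423
finger_force: 25.0
```

```bash
python3 - <<'E'
from h import *
s=read_camera("scene"); cv2.imwrite("pics/s3.png",s[:,:,::-1])
o=get_obs(); print(o["eef_pos"],o["orientation"],o["wrist_force"],o["grip_width"],go([.5825,.0595,.075],np.pi/2+.0516))
cv2.imwrite("pics/c5.png",crop(s,235,150,75,65,8))
z=o["eef_pos"][2]-.031
P=boxpts([o["eef_pos"][0],o["eef_pos"][1]-.0016,.0516],.04,.056,z,z+.06); print(w2p("scene",P[[0,4,6,1,5,7]]).round(1).tolist())
E
```

```text
[0.58343617 0.05824602 0.07906343] [ 6.89606460e-01  7.24184237e-01 -2.65595586e-04 -2.23626779e-04] [ 0.37888335 -1.04767783 -4.09741664] 0.4207119999512795 [-0.0, 0.0, -0.02, 0.13, -0.09, 0.41]
[[259.2, 203.9], [264.7, 216.1], [284.0, 209.6], [259.6, 192.4], [265.4, 205.0], [285.6, 198.2]]
```

View pics/c5.png

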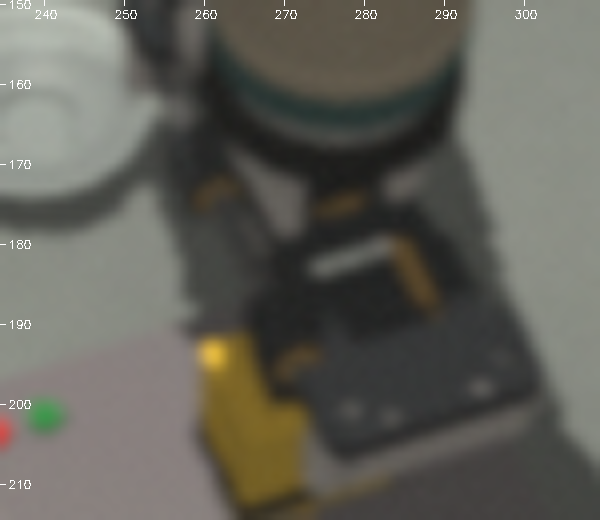

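send_rows --motion '[[[0, 0, 0, 0.13, -0.09, 0, 1], [0, 0, 0, 0.13, -0.09, 0.2, 1], [0, 0, 0, 0.13, -0.09, 0.4, 1], [0, 0, 0, 0.13, -0.09, 0.6, 1], [0, 0, 0, 0.13, -0.09, 0.8, 1]]]'

```text
t: 7.35
eef_pos: [0.5827, 0.0595, 0.0713]
orientation: [0.69, 0.724, -0.0, 0.0]
wrist_force: [-0.4, 0.1, -3.5]
grip_width: 0.423
finger_force: 25.0
```

```bash
python3 -c "
from h import *
o=get_obs();print(o['eef_pos'],o['orientation'],o['wrist_force'],o['torque'])"
```

```text
[0.58265336 0.05949362 0.07126858] [ 6.89600023e-01  7.24190448e-01 -6.05142061e-05  7.30454924e-06] [-0.42083281  0.14788418 -3.46962399] [-0.01074695 -0.10391932  0.00447988]
```

send_rows --motion '[[[0, 0, 0, 0, 0, 0.5, 1], [0, 0, 0, 0, 0, 1.0, 1], [0, 0, 0, 0, 0, 1.4, 1], [0, 0, 0, 0, 0, 1.7, 1], [0, 0, 0, 0, 0, 1.9, 1], [0, 0, 0, 0, 0, 2.0, 1], [0, 0, 0, 0, 0, 2.05, 1]]]'

```text
t: 8.22
eef_pos: [0.5827, 0.0595, 0.0511]
orientation: [0.69, 0.724, 0.0, 0.0]
wrist_force: [-0.1, -0.4, -1.4]
grip_width: 0.429
finger_force: 25.0
```

send_rows --motion '[[[0, 0, 0, 0, 0, 0.05, 1], [0, 0, 0, 0, 0, 0.05, -0.3], [0, 0, 0, 0, 0, 0.05, -0.3], [0, 0, 0, 0, 0, 0.05, -0.3], [0, 0, 0, 0, 0, -4, -0.3], [0, 0, 0, 0, 0, -9, -0.3], [0, 0, 0, 0, 0, -15, -0.3], [0, 0, 0, 0, 0, -15, -0.3], [0, 0, 0, 0, 0, -15, -0.3]]]'

```text
t: 9.35
eef_pos: [0.5823, 0.0595, 0.2006]
orientation: [0.69, 0.724, -0.0, -0.0]
wrist_force: [-0.7, 0.4, -0.8]
grip_width: 0.652
finger_force: 0.0
```

```bash
python3 - <<'E'
from h import *
o=get_obs(); print(o["eef_pos"],o["wrist_force"],o["grip_width"])
h=np.array([.5797,.1108]); d=-3.03; g=h+.075*np.array([np.cos(d),np.sin(d)]); print(g)
print(go([*g,.20],.11)); print(go([*g,.098],.11))
s=read_camera("scene");t=read_camera("top"); cv2.imwrite("pics/s4.png",s[:,:,::-1]);cv2.imwrite("pics/t4.png",t[:,:,::-1])
def put(n,im):
  m=((im[...,0].astype(int)>150)&(im[...,1]<80)&(im[...,2]<80)).astype(np.uint8); N,l,st,c=cv2.connectedComponentsWithStats(m); return [(c[i].round(1).tolist(),st[i,4]) for i in range(1,N) if 3<st[i,4]<60]
print(put("s",s),put("t",t))
E
```

```text
[0.5822823  0.05951579 0.20063101] [-0.72868158  0.42213831 -0.77127356] 0.6522773076792783
[0.5051665  0.10244791]
[-0.0, 0.0, 10.81, 4.67, -7.49, 0.07]
[-0.0, 0.0, 10.81, 4.67, -7.49, 10.27]
[([133.1, 195.1], np.int32(30)), ([233.4, 203.8], np.int32(5))] [([268.6, 187.6], np.int32(13)), ([214.5, 198.0], np.int32(12)), ([364.6, 219.6], np.int32(38))]
```

send_rows --motion '[[[0, 0, 10.81, 4.67, -7.49, 0, -0.3], [0, 0, 10.81, 4.67, -7.49, 0, -0.3], [0, 0, 10.81, 4.67, -7.49, 0, -0.3], [0, 0, 10.81, 4.67, -7.49, 0, -0.3], [0, 0, 10.81, 4.67, -7.49, 0, -0.3], [0, 0, 10.81, 4.67, -7.49, 0, -0.3], [0, 0, 10.81, 4.67, -7.49, 0, -0.3], [0, 0, 10.81, 4.67, -7.49, 0, -0.3], [0, 0, 10.81, 4.67, -7.49, 0, -0.3], [0, 0, 10.81, 4.67, -7.49, 4, -0.3], [0, 0, 10.81, 4.67, -7.49, 8, -0.3], [0, 0, 10.81, 4.67, -7.49, 10.2, -0.3], [0, 0, 10.81, 4.67, -7.49, 10.2, -0.3], [0, 0, 10.81, 4.67, -7.49, 10.2, 1], [0, 0, 10.81, 4.67, -7.49, 10.2, 1], [0, 0, 10.81, 4.67, -7.49, 10.2, 1], [0, 0, 10.81, 4.67, -7.49, 10.2, 1], [0, 0, 10.81, 4.67, -7.49, 10.2, 1]]]' --force 10

```text
t: 11.7
eef_pos: [0.5057, 0.1026, 0.0992]
orientation: [0.998, 0.055, 0.0, -0.0]
wrist_force: [-0.2, 1.3, 0.9]
grip_width: 0.155
finger_force: 0.5
```

```bash
python3 - <<'E'
from h import *
o=get_obs(); print(o["eef_pos"],o["wrist_force"],o["grip_width"]*94)
p=o["eef_pos"]; h=np.array([.5797,.1108]); v=p[:2]-h; r=np.hypot(*v); d0=np.arctan2(v[1],v[0])%(2*np.pi); print(r,d0)
dend=2*np.pi-1.519+.02; r0=.075
for k in range(1,13):
  d=d0+(dend-d0)*k/12; rr=r+(r0-r)*k/12
  print(go([h[0]+rr*np.cos(d),h[1]+rr*np.sin(d),p[2]],.11+(d-d0)))
E
```

```text
[0.50566353 0.10258831 0.09918242] [-0.1647329   1.29660288  0.92088708] 14.61138189974816
0.07449047421214557 3.252055321425408
[-0.0, -0.0, -0.91, 0.06, 0.95, -0.0]
[0.0, -0.0, -1.83, 0.23, 1.88, 0.0]
[0.0, -0.0, -2.74, 0.53, 2.79, 0.0]
[0.0, -0.0, -3.65, 0.94, 3.65, 0.0]
[0.0, -0.0, -4.57, 1.45, 4.45, 0.0]
[0.0, -0.0, -5.48, 2.06, 5.18, 0.0]
[0.0, -0.0, -6.4, 2.76, 5.83, 0.0]
[0.0, -0.0, -7.31, 3.54, 6.38, 0.0]
[0.0, -0.0, -8.23, 4.38, 6.83, 0.0]
[0.0, -0.0, -9.14, 5.28, 7.17, 0.0]
[0.0, -0.0, -10.06, 6.21, 7.39, 0.0]
[0.0, -0.0, -10.97, 7.16, 7.49, 0.0]
```

send_rows --motion '[[[0, 0, 0, 0, 0, 0, 1], [0, 0, -0.91, 0.06, 0.95, 0, 1], [0, 0, -1.83, 0.23, 1.88, 0, 1], [0, 0, -2.74, 0.53, 2.79, 0, 1], [0, 0, -3.65, 0.94, 3.65, 0, 1], [0, 0, -4.57, 1.45, 4.45, 0, 1], [0, 0, -5.48, 2.06, 5.18, 0, 1], [0, 0, -6.4, 2.76, 5.83, 0, 1], [0, 0, -7.31, 3.54, 6.38, 0, 1], [0, 0, -8.23, 4.38, 6.83, 0, 1], [0, 0, -9.14, 5.28, 7.17, 0, 1], [0, 0, -10.06, 6.21, 7.39, 0, 1], [0, 0, -10.97, 7.16, 7.49, 0, 1], [0, 0, -10.97, 7.16, 7.49, 0, 1], [0, 0, -10.97, 7.16, 7.49, 0, 1]]]' --force 10

```text
t: 13.58
eef_pos: [0.5826, 0.0383, 0.0989]
orientation: [0.682, 0.732, -0.0, -0.003]
wrist_force: [-3.8, 4.8, 5.3]
grip_width: 0.145
finger_force: 10.0
```

send_rows --motion '[[[0, 0, 0, 0, 0, 0, -0.3], [0, 0, 0, 0, 0, 0, -0.3], [0, 0, 0, 0, 0, 0, -0.3], [0, 0, 0, 0, 0, -5, -0.3], [0, 0, 0, 0, 0, -11, -0.3], [0, 0, 0, 0, 0, -11, -0.3], [0, 0, 0, 0, 0, -11, -0.3]]]'

```text
t: 14.45
eef_pos: [0.5847, 0.0358, 0.2086]
orientation: [0.682, 0.732, -0.0, -0.0]
wrist_force: [-0.1, 1.3, -0.5]
grip_width: 0.649
finger_force: 0.0
```

```bash
python3 - <<'E'
from h import *
o=get_obs(); print(o["eef_pos"],o["wrist_force"],o["grip_width"])
print(go([.449,-.295,.21],2.66))
E
```

```text
[0.58467984 0.03581338 0.20856816] [-0.077776    1.29574469 -0.46923251] 0.6489173725919309
[-0.0, -0.0, -7.29, -32.03, -15.89, -0.13]
```

send_rows --motion '[[[0, 0, -7.29, -32.0, -15.9, 0, -0.3], [0, 0, -7.29, -32.0, -15.9, 0, -0.3], [0, 0, -7.29, -32.0, -15.9, 0, -0.3], [0, 0, -7.29, -32.0, -15.9, 0, -0.3], [0, 0, -7.29, -32.0, -15.9, 0, -0.3], [0, 0, -7.29, -32.0, -15.9, 0, -0.3], [0, 0, -7.29, -32.0, -15.9, 0, -0.3], [0, 0, -7.29, -32.0, -15.9, 0, -0.3], [0, 0, -7.29, -32.0, -15.9, 0, -0.3], [0, 0, -7.29, -32.0, -15.9, 4, -0.3], [0, 0, -7.29, -32.0, -15.9, 9, -0.3], [0, 0, -7.29, -32.0, -15.9, 9, -0.3], [0, 0, -7.29, -32.0, -15.9, 9, -0.3]]]'

```text
t: 16.08
eef_pos: [0.4505, -0.2944, 0.1204]
orientation: [0.238, 0.971, -0.0, 0.001]
wrist_force: [-0.8, -0.3, 0.1]
grip_width: 0.652
finger_force: 0.0
```

```bash
python3 - <<'E'
from h import *
s=read_camera("scene");t=read_camera("top"); cv2.imwrite("pics/s5.png",s[:,:,::-1]);cv2.imwrite("pics/t5.png",t[:,:,::-1])
o=get_obs(); print(o["eef_pos"],o["orientation"]); q=R.from_quat(o["orientation"])
print("tcp",w2p("scene",o["eef_pos"]),[w2p("scene",o["eef_pos"]+q.apply([x,y,0]))[0].round(1).tolist() for y in(-.0305,.0305) for x in(-.008,.008)])
print("head",w2p("scene",boxpts([.449,-.295,-.48],.028,.01,.048,.082)).round(1).tolist())
a=np.zeros((520,800,3),np.uint8)
c=crop(s,105,165,60,65,7); a[:c.shape[0],:c.shape[1]]=c
c=crop(s,205,155,100,100,3.7); a[:c.shape[0],425:425+c.shape[1]]=c
cv2.imwrite("pics/c6.png",a)
E
```

```text
[ 0.4508414  -0.29520221  0.12116613] [ 2.38106829e-01  9.71236646e-01 -9.46997768e-04  1.90227703e-03]
tcp [[127.5639538  186.68853756]] [[115.4, 187.6], [117.4, 182.5], [137.9, 191.0], [139.8, 185.8]]
head [[134.0, 195.8], [131.0, 189.3], [137.5, 196.3], [134.6, 189.8], [130.8, 204.5], [127.7, 198.1], [134.3, 205.0], [131.3, 198.6]]
```

View pics/c6.png

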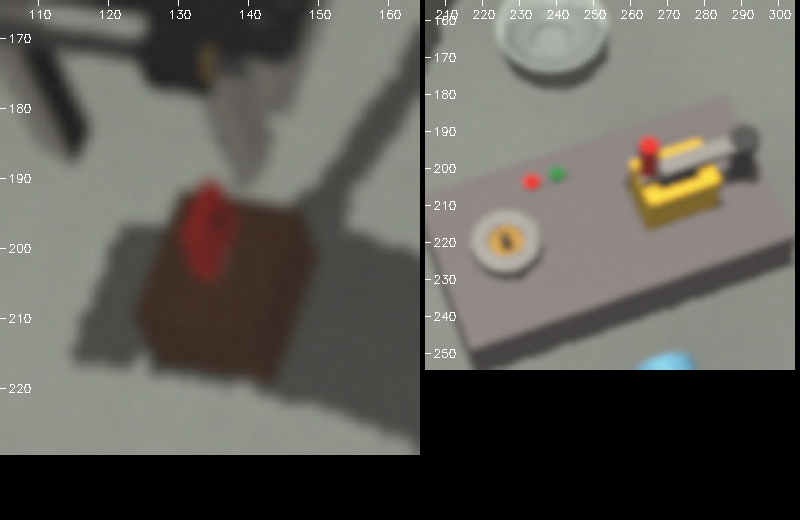

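Left crop: key head centred at (134.2,197.5), between the fingertips at (115,188) and (139.5,191). Right crop: the latch bar lies shut over the seated battery, with the grip at (265,195).

```bash
python3 - <<'E'
from h import *
s0=cv2.imread("pics/scene0.png")[:,:,::-1].copy(); t0=cv2.imread("pics/top0.png")[:,:,::-1].copy()
print(p2w("scene",[[134.2,197.5]],.065))
for th in (50,65):
  rd=lambda r,g,b:(r-g>th)&(r-g>1.1*g)
  for yaw in (-.48,-.6):
    for I in ([("scene",s0,(118,184,38,38),rd)],[("top",t0,(344,202,36,38),rd)]):
      print(th,yaw,silfit(I,[.449,-.293,yaw],lambda p:[boxpts([p[0],p[1],yaw],.028,.01,.048,.082)]))
print(go([.45,-.293,.052],2.66))
E
```

```text
[[ 0.45129647 -0.29121366  0.065     ]]
50 -0.48 (array([ 0.4475, -0.2945, -0.3631]), np.float64(36.5), [66])
50 -0.48 (array([ 0.4502, -0.2945, -0.3793]), np.float64(4.7), [74])
50 -0.6 (array([ 0.4481, -0.2919, -0.5234]), np.float64(40.8), [66])
50 -0.6 (array([ 0.4501, -0.2944, -0.4944]), np.float64(9.9), [74])
65 -0.48 (array([ 0.4483, -0.2935, -0.4398]), np.float64(57.8), [45])
65 -0.48 (array([ 0.4504, -0.2952, -0.4112]), np.float64(6.7), [68])
65 -0.6 (array([ 0.4478, -0.293 , -0.5525]), np.float64(62.3), [45])
65 -0.6 (array([ 0.4502, -0.2951, -0.5518]), np.float64(10.4), [68])
[-0.01, 0.03, 0.01, 0.21, 0.16, 6.92]
```

send_rows --motion '[[[0, 0, 0, 0, 0.13, 3, -0.4], [0, 0, 0, 0, 0.13, 5.5, -0.4], [0, 0, 0, 0, 0.13, 6.85, -0.4], [0, 0, 0, 0, 0.13, 6.85, -0.4], [0, 0, 0, 0, 0.13, 6.85, -0.4], [0, 0, 0, 0, 0.13, 6.85, 1], [0, 0, 0, 0, 0.13, 6.85, 1], [0, 0, 0, 0, 0.13, 6.85, 1], [0, 0, 0, 0, 0.13, 6.85, 1], [0, 0, 0, 0, 0.13, 6.85, 1], [0, 0, 0, 0, 0.13, 6.85, 1]]]' --force 5

```text
t: 17.55
eef_pos: [0.4498, -0.2934, 0.0504]
orientation: [0.238, 0.971, -0.0, -0.0]
wrist_force: [-0.0, 0.1, 0.6]
grip_width: 0.105
finger_force: 5.0
```

```bash
python3 -c "
from h import *
o=get_obs();print(o['eef_pos'],o['orientation'],o['wrist_force'],o['torque'],o['grip_width']*94,o['finger_force'])"
```

```text
[ 0.44978234 -0.29340311  0.05043837] [ 2.38480638e-01  9.71147252e-01 -1.91541468e-05 -2.18578504e-05] [-0.0462652   0.1149338   0.55316745] [ 0.02949039 -0.08762316  0.01923908] 9.863047004031934 5.018747448921204
```

send_rows --motion '[[[0, 0, 0, 0, 0, 0, 1], [0, 0, 0, 0, 0, 0, 1], [0, 0, 0, 0, 0, -2, 1], [0, 0, 0, 0, 0, -5, 1], [0, 0, 0, 0, 0, -10, 1], [0, 0, 0, 0, 0, -10, 1], [0, 0, 0, 0, 0, -10, 1]]]' --force 45

```text
t: 18.42
eef_pos: [0.4493, -0.293, 0.1499]
orientation: [0.238, 0.971, 0.0, -0.0]
wrist_force: [0.3, -0.1, 0.2]
grip_width: 0.103
finger_force: 45.0
```

```bash
python3 -c "
from h import *
o=get_obs();print(o['eef_pos'],o['orientation'],o['wrist_force'],o['grip_width']*94,o['finger_force'],go([.5892,-.0719,.135],np.pi+.0516))"
```

```text
[ 0.44931595 -0.29298881  0.14993195] [ 2.38476289e-01  9.71148217e-01  1.81984838e-04 -4.09410338e-04] [ 0.28660456 -0.08577936  0.19876981] 9.696609696475386 44.999767541885376 [0.0, -0.01, -3.82, -2.16, 26.07, 1.5]
```

send_rows --motion '[[[0, 0, -3.82, -2.15, 26.05, 0, 1], [0, 0, -3.82, -2.15, 26.05, 0, 1], [0, 0, -3.82, -2.15, 26.05, 0, 1], [0, 0, -3.82, -2.15, 26.05, 0, 1], [0, 0, -3.82, -2.15, 26.05, 0, 1], [0, 0, -3.82, -2.15, 26.05, 0, 1], [0, 0, -3.82, -2.15, 26.05, 0.8, 1], [0, 0, -3.82, -2.15, 26.05, 1.5, 1], [0, 0, -3.82, -2.15, 26.05, 1.5, 1], [0, 0, -3.82, -2.15, 26.05, 1.5, 1], [0, 0, -3.82, -2.15, 26.05, 1.5, 1]]]'

```text
t: 19.8
eef_pos: [0.5897, -0.0728, 0.1358]
orientation: [-0.026, 1.0, -0.0, 0.0]
wrist_force: [-0.0, 0.2, -0.1]
grip_width: 0.101
finger_force: 45.0
```

```bash
python3 - <<'E'
from h import *
s=read_camera("scene");t=read_camera("top"); cv2.imwrite("pics/s6.png",s[:,:,::-1]);cv2.imwrite("pics/t6.png",t[:,:,::-1])
o=get_obs(); p=o["eef_pos"]; q=R.from_quat(o["orientation"]); print(p,go([.5892,-.0719,.135],np.pi+.0516))
tip=p+[0,0,-.0364]
for n in("scene","top"): print(n,"tip",w2p(n,tip),"blade top",w2p(n,tip+[0,0,.034]),"hole",w2p(n,[.5892,-.0719,.06]),"head edges",w2p(n,boxpts([p[0],p[1],.0516],.028,.01,tip[2]+.034,tip[2]+.068)).round(1).tolist())
a=np.zeros((560,800,3),np.uint8)
c=crop(s,195,170,60,80,7); a[:c.shape[0],:c.shape[1]]=c
c=crop(t,250,140,54,60,7); a[:c.shape[0],421:421+c.shape[1]]=c
cv2.imwrite("pics/c7.png",a)
E
```

```text
[ 0.58969812 -0.07260474  0.13575259] [-0.0, 0.0, 0.0, 0.05, 0.07, 0.08]
scene tip [[225.34143572 212.45444606]] blade top [[224.65145889 205.86066778]] hole [[226.30016884 219.41857599]] head edges [[220.9, 201.9], [220.1, 194.9], [224.7, 200.7], [224.0, 193.6], [224.6, 211.1], [223.8, 204.2], [228.4, 209.9], [227.8, 203.0]]
top tip [[282.10766365 166.65833955]] blade top [[282.893796   163.68596674]] hole [[280.99688595 170.06819216]] head edges [[285.2, 168.9], [286.1, 165.9], [281.3, 169.1], [282.1, 166.1], [284.5, 158.3], [285.4, 155.0], [280.6, 158.5], [281.4, 155.2]]
```

View pics/c7.png

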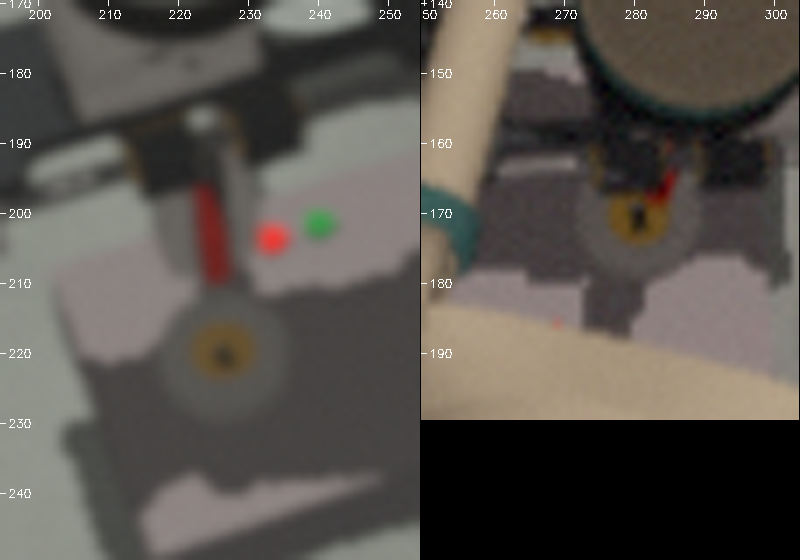

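Picture: key head bottom at (225.7,210.3) in scene, hanging over the slot at (226.5,219.8). Both cameras put the key about 1–2 mm too far towards -y, so I'll correct y and descend gently to the mouth.

send_rows --motion '[[[0, 0, 0, 0.05, 0.13, 1.5, 1], [0, 0, 0, 0.05, 0.13, 3, 1], [0, 0, 0, 0.05, 0.13, 3.8, 1], [0, 0, 0, 0.05, 0.13, 4.2, 1], [0, 0, 0, 0.05, 0.13, 4.5, 1], [0, 0, 0, 0.05, 0.13, 4.7, 1], [0, 0, 0, 0.05, 0.13, 4.7, 1]]]' --force 50

```text
t: 20.78
eef_pos: [0.5891, -0.0713, 0.0886]
orientation: [-0.026, 1.0, -0.0, 0.0]
wrist_force: [-0.3, 0.6, -0.3]
grip_width: 0.108
finger_force: 50.0
```

```bash
python3 -c "
from h import *
o=get_obs();print(o['eef_pos'],o['orientation'],o['wrist_force'],o['torque'],o['grip_width']*94)"
```

```text
[ 0.58907645 -0.07126606  0.08858688] [-2.58602078e-02  9.99665553e-01 -7.61770505e-05  1.58867652e-04] [-0.3301365   0.60669413 -0.31723694] [ 0.08352295 -0.15290343 -0.01544208] 10.158337230370462
```

send_rows --motion '[[[0, 0, 0, 0, 0, 0.2, 1], [0, 0, 0, 0, 0, 0.4, 1], [0, 0, 0, 0, 0, 0.6, 1], [0, 0, 0, 0, 0, 0.8, 1], [0, 0, 0, 0, 0, 0.8, 1]]]' --force 60

```text
t: 21.4
eef_pos: [0.5892, -0.0712, 0.0804]
orientation: [-0.026, 1.0, -0.0, 0.0]
wrist_force: [-0.1, 0.1, -0.2]
grip_width: 0.106
finger_force: 60.0
```

```bash
python3 -c "
from h import *
o=get_obs();print(o['eef_pos'],o['orientation'],o['wrist_force'],o['torque'],o['grip_width']*94)"
```

```text
[ 0.58918566 -0.07123438  0.08038369] [-2.58581415e-02  9.99665602e-01 -3.68312123e-05  1.99283860e-04] [-0.08568176  0.08495136 -0.20548801] [ 0.07741326 -0.23346482  0.02281004] 10.004559926999736
```

send_rows --motion '[[[0, 0, 0, 0, 0, 0.2, 1], [0, 0, 0, 0, 0, 0.4, 1], [0, 0, 0, 0, 0, 0.6, 1], [0, 0, 0, 0, 0, 0.8, 1], [0, 0, 0, 0, 0, 0.8, 1]]]'

```text
t: 22.02
eef_pos: [0.5893, -0.0713, 0.0721]
orientation: [-0.026, 1.0, -0.0, 0.0]
wrist_force: [2.2, 0.2, -0.9]
grip_width: 0.103
finger_force: 60.0
```

```bash
python3 -c "
from h import *
o=get_obs();print(o['eef_pos'],o['orientation'],o['wrist_force'],o['torque'],o['grip_width']*94)"
```

```text
[ 0.58933785 -0.07134382  0.07210119] [-2.58517985e-02  9.99665712e-01 -1.30529197e-04  3.62734946e-04] [ 2.18994264  0.15154794 -0.93421453] [-0.06472729 -0.55926337  0.0074716 ] 9.661448880140577
```

send_rows --motion '[[[0, 0, 0, 0, 0, 0.2, 1], [0, 0, 0, 0, 0, 0.35, 1], [0, 0, 0, 0, 0, 0.45, 1], [0, 0, 0, 0, 0, 0.45, 1]]]'

```text
t: 22.52
eef_pos: [0.5893, -0.0713, 0.0686]
orientation: [-0.026, 1.0, -0.0, 0.0]
wrist_force: [1.2, 0.0, 4.9]
grip_width: 0.103
finger_force: 60.0
```

```bash
python3 - <<'E'
from h import *
s=read_camera("scene"); t=read_camera("top")
o=get_obs();print(o['eef_pos'],o['orientation'],o['wrist_force'],o['torque'],o['grip_width']*94)
a=np.zeros((560,800,3),np.uint8)
c=crop(s,195,170,60,80,7); a[:c.shape[0],:c.shape[1]]=c
c=crop(t,250,140,54,60,7); a[:c.shape[0],421:421+c.shape[1]]=c
cv2.imwrite("pics/c8.png",a)
p=o["eef_pos"]; z=p[2]-.0364
print(w2p("scene",boxpts([p[0],p[1],.0516],.028,.01,z+.034,z+.068)[4:]).round(1).tolist())
E
```

```text
[ 0.58933576 -0.07126783  0.06854758] [-2.58871499e-02  9.99664739e-01 -1.47834563e-04  4.92972380e-04] [-0.14420257  1.44305006  5.03683402] [ 0.11110515 -0.22927914  0.01547154] 9.396477838175615
[[226.4, 223.4], [225.7, 217.2], [230.0, 222.2], [229.5, 216.0]]
```

View pics/c8.png

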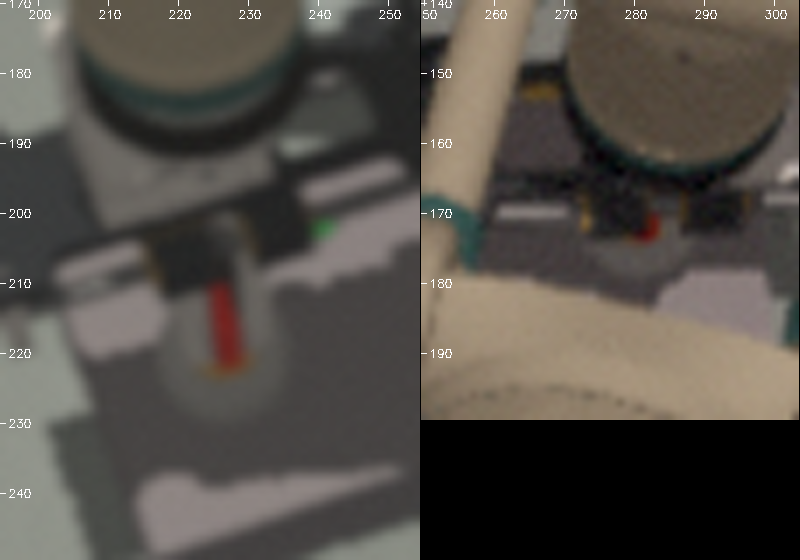

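Picture: key sits in the slot with the head bottom at (227,222), just above the collar, and the first pin resistance is 5 N. I'll push on with small rocking.

send_rows --motion '[[[0, 0.12, 0, 0, 0, 0.1, 1], [0, -0.12, 0, 0, 0, 0.2, 1], [0, 0.12, 0, 0, 0, 0.3, 1], [0, -0.12, 0, 0, 0, 0.4, 1], [0, 0.12, 0, 0, 0, 0.45, 1], [0, 0, 0, 0, 0, 0.45, 1]]]'

```text
t: 23.38
eef_pos: [0.5893, -0.0712, 0.064]
orientation: [-0.026, 1.0, -0.0, -0.0]
wrist_force: [0.0, -0.0, 6.9]
grip_width: 0.101
finger_force: 60.0
```

```bash
python3 -c "
from h import *
o=get_obs();print(o['eef_pos'],o['orientation'],o['wrist_force'],o['torque'],o['grip_width']*94)"
```

```text
[ 0.58934592 -0.07124154  0.06402527] [-2.60531295e-02  9.99660549e-01 -9.03384723e-05 -1.12566709e-04] [ 2.20265900e-03 -3.67601254e-03  6.92650371e+00] [ 0.10559418  0.05008711 -0.03805644] 9.53059789419734
```

send_rows --motion '[[[0, 0.1, 0, 0, 0, 0.1, 1], [0, -0.1, 0, 0, 0, 0.2, 1], [0, 0.1, 0, 0, 0, 0.25, 1], [0, 0, 0, 0, 0, 0.25, 1]]]'

```text
t: 23.88
eef_pos: [0.5889, -0.0713, 0.0636]
orientation: [-0.026, 1.0, -0.0, -0.0]
wrist_force: [-4.1, 0.8, 19.8]
grip_width: 0.1
finger_force: 60.0
```

send_rows --motion '[[[0, 0.15, 0, 0, 0, 0.05, 1], [0, -0.15, 0, 0, 0, 0.1, 1], [0, 0.15, 0, 0, 0, 0.1, 1], [0, -0.15, 0, 0, 0, 0.1, 1], [0, 0, 0, 0, 0, 0.1, 1], [0, 0, 0, 0, 0, 0.1, 1]]]'

```text
t: 24.62
eef_pos: [0.5901, -0.0714, 0.0634]
orientation: [-0.026, 1.0, -0.0, 0.002]
wrist_force: [-3.4, 0.2, 20.8]
grip_width: 0.104
finger_force: 60.0
```

```bash
python3 - <<'E'
from h import *
s=read_camera("scene")
o=get_obs();print(o['eef_pos'],o['orientation'],o['wrist_force'],o['torque'],o['grip_width']*94)
cv2.imwrite("pics/c9.png",crop(s,205,195,45,45,12,5))
for d in (0,.003): print(w2p("scene",boxpts([.5892,-.0715,.0516],.028,.01,.062+d,.096+d)[4:]).round(1).tolist())
E
```

```text
[ 0.59007643 -0.07141004  0.06343457] [-2.59550624e-02  9.99661751e-01 -4.96730571e-04  1.57223642e-03] [-2.73561539  0.62587526 20.62201508] [0.3169579  0.4718856  0.00438671] 9.795825827722986
[[226.4, 224.1], [225.7, 218.0], [230.0, 222.9], [229.4, 216.7]]
[[226.3, 223.6], [225.7, 217.4], [229.9, 222.3], [229.4, 216.2]]
```

View pics/c9.png

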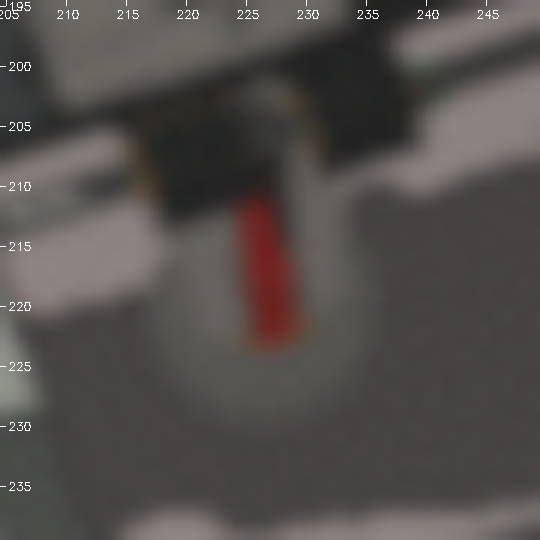

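Scene crop shows the head bottom at (228,223), where the fully home pose is predicted, and the push rises stiffly against the floor. The key is home, so I'll turn it.

send_rows --motion '[[[0, 0, 0, 0, 0, -0.1, 1], [0, 0, 1, 0, 0, -0.1, 1], [0, 0, 2, 0, 0, -0.1, 1], [0, 0, 3, 0, 0, -0.1, 1], [0, 0, 4, 0, 0, -0.1, 1], [0, 0, 4, 0, 0, -0.1, 1]]]'

```text
t: 25.42
eef_pos: [0.5898, -0.0719, 0.0636]
orientation: [0.251, 0.968, -0.001, 0.001]
wrist_force: [-2.5, 0.3, 16.3]
grip_width: 0.099
finger_force: 60.0
```

```bash
python3 -c "
from h import *
o=get_obs();print(o['eef_pos'],R.from_quat(o['orientation']).as_matrix()[:2,0],o['wrist_force'],o['torque'],o['grip_width']*94,o['q'])"
```

```text
[ 0.58975042 -0.0719103   0.06358731] [-0.87420628  0.48554594] [-2.51879821  0.25297627 16.31434385] [-0.13369794  0.41404545  0.0375267 ] 9.309334904010532 [-2.37641259e-01  4.12119466e-01  1.67333530e+00 -1.34324514e-03
  1.05343078e+00 -1.30078430e+00]
```

send_rows --motion '[[[0, 0, 1, 0, 0, 0, 1], [0, 0, 2, 0, 0, 0, 1], [0, 0, 3, 0, 0, 0, 1], [0, 0, 4, 0, 0, 0, 1], [0, 0, 5, 0, 0, 0, 1], [0, 0, 6, 0, 0, 0, 1], [0, 0, 7, 0, 0, 0, 1], [0, 0, 7.9, 0, 0, 0, 1], [0, 0, 7.9, 0, 0, 0, 1], [0, 0, 7.9, 0, 0, 0, 1]]]'

```text
t: 26.68
eef_pos: [0.5889, -0.0722, 0.0636]
orientation: [0.72, 0.693, -0.001, 0.001]
wrist_force: [-2.7, -1.3, 17.5]
grip_width: 0.1
finger_force: 60.0
```

```bash
python3 - <<'E'
from h import *
s=read_camera("scene")
o=get_obs();m=R.from_quat(o['orientation']).as_matrix();print(o['eef_pos'],"turn",np.pi+.0516-np.arctan2(m[1,0],m[0,0]),m[:,2],o['wrist_force'],o['torque'],o['grip_width']*94)
cv2.imwrite("pics/c10.png",np.hstack([crop(s,205,185,45,55,8,5),crop(s,245,170,55,55,8,5)]))
E
```

```text
[ 0.58887925 -0.07222237  0.06357444] turn 1.6605435860480584 [ 6.77716184e-04 -2.25247533e-03 -9.99997234e-01] [-3.495929   -1.51034854 16.46806828] [-0.35627515  0.62881394 -0.01085175] 9.917235536410777
```

View pics/c10.png

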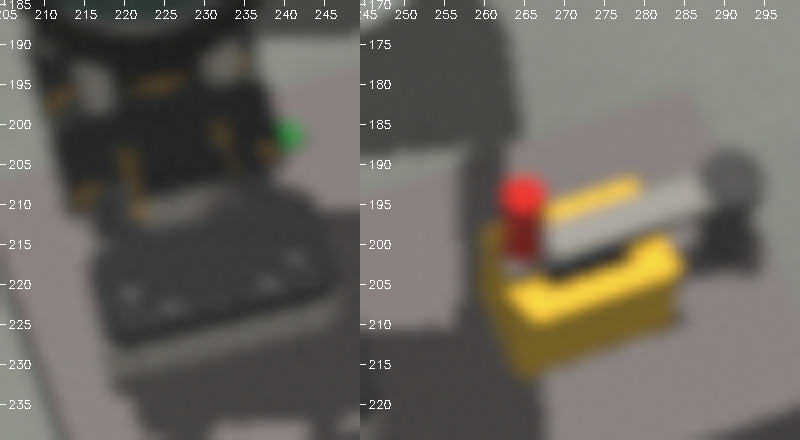

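Picture: the latch is still shut over the battery, with its grip at (265,195), and the gripper is turned and hiding the key. The tool turn reads 1.66 rad; I'll add a touch and average the torque.

send_rows --motion '[[[0, 0, 0.3, 0, 0, 0, 1], [0, 0, 0.3, 0, 0, 0, 1], [0, 0, 0.3, 0, 0, 0, 1]]]'

```text
t: 27.1
eef_pos: [0.5888, -0.0722, 0.0636]
orientation: [0.735, 0.678, -0.001, 0.001]
wrist_force: [-3.7, -1.2, 17.6]
grip_width: 0.107
finger_force: 60.0
```

```bash
python3 - <<'E'
from h import *
T=[];F=[]
for i in range(10):
  read_camera("top"); o=get_obs(); T.append(o["torque"]);F.append(o["wrist_force"])
m=R.from_quat(o['orientation']).as_matrix();print(o['eef_pos'],"turn",np.pi+.0516-np.arctan2(m[1,0],m[0,0]),np.mean(T,0),np.std(T,0),np.mean(F,0),o["finger_force"],o["grip_width"]*94)
E
```

```text
[ 0.58880118 -0.07220295  0.06356399] turn 1.7024015883840544 [-0.32388434  0.68182827  0.0585433 ] [0.02960149 0.03893071 0.03193156] [-3.80096196 -1.19829275 16.85510588] 60.00944495201111 9.75863253604315
```

```bash
python3 -c "
from bench import *
print(sign_off())"
```

```text
the job is handed in; nothing more can be done
None
```

I handed the job in at about 28 s, and the judge's verdict was not shown. The battery is seated, the latch is shut over it, and the key is pushed home, turned about 1.7 rad (tool angle) clockwise and still held at 60 N.

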